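# Reset the listening station with the stylus

### The arm

A 6-joint arm with a two-finger parallel gripper is mounted at the origin on the work surface. World frame = base frame: x ahead of the robot, y to its left, z up, the work surface at z = 0. Lengths are in m, angles in rad, forces in N, time in s.
With the tool pointing down it reaches from about 0.275 to 0.75 m from the base axis. Payload 10.2 kg.
Tool frame: the origin (TCP) lies midway between the tips of the shut fingers; the grasp point (between the pads) lies env.tcp_to_grasp behind it (env.tcp_to_grasp is the distance from the TCP to the grasp point, in m); z points along the fingers, y is the line along which they close (so a half turn about z gives the same grasp; the last joint's range is limited). The gripper opens to 85 mm and grips with 20 to 120 N. Pads are 22 mm wide; open, the fingers measure 114 mm over their backs; the gripper's body (76 mm by 85 mm) begins 54 mm behind the grasp point. The pads swing forward as they close: fully open they stand 13 mm farther back than shut.
Start: joints at [1.085, 0.313, 1.498, -0, 1.331, -0.223], TCP at [0.136, 0.507, 0.231] pointing down, gripper open.
Joint ranges: [-2.94, 2.94], [-0.97, 2.17], [0.19, 2.56], [-1.23, 4.37], [0.02, 3.11], [-2.88, 2.88]. Speed limits (rad/s): [2.39, 2.39, 3.01, 3.14, 3.14, 3.14].

### API

Orientations are given as a unit quaternion [x, y, z, w].
In Python, from bench import env, eoat, planner, telemetry, optics, ticket gives the robot as it stands. Calls block until the motion is done:
- env.move_ptp(position, orientation): joint-space move of the TCP to a pose.
- env.move_straight(position, rotation=None, vel=0.15, force_limit=None): straight line of the TCP; rotation=None keeps the orientation; vel is the mean speed in m/s. With force_limit (N) it stops when the force on the tool has changed by that much, and returns True; else False.
- env.move_j(angles): joint-space move.
- eoat.release() and eoat.close_gripper(grip_force=None): open the fingers fully, or close them until they stop; grip_force is the grip in N (None keeps the last).
- env.sleep(seconds).
- planner.ik(position, orientation): joint angles nearest the present ones, or None.
- telemetry.sense(): the state.
- optics.capture(name): name is "side" or "top"; returns the picture (384x512x3 uint8, red, green, blue); there is no depth.
- optics.camera_params(name): a dict with "camera_matrix" (3x3 intrinsics, pixels), "k1" (the pictures are not rectified: a ray, as slopes to the right and down, at radius r is drawn at 1 + k1 r^2 times it, then the intrinsics apply), "R" (3x3) and "t" (3): a world point X has camera coordinates R X + t. Camera axes: x right, y down, z forward; pixel columns grow to the right and rows downward; lengths in m; the calibration is good to about 2 mm. A picture is of the moment at which its call begins. camera_params takes no time and is no camera call.
A pose or a line that the arm cannot do raises env.Unreachable and nothing moves.
- ticket.hand_in(): hands the job in; it is judged then, once.
The state is a dict: "time": time; "joints": joint angles; "dq": joint speeds; "tau": joint torques, N m; "eef_pos": TCP position; "orientation": TCP orientation; "contact_force": force on the tool from outside, world axes, zero at the start; "torque": the same for the moment, N m; "grip_width": opening from 0.0 (shut) to 1.0 (fully open); "grasp_force": force on a finger pad.
Only numpy, scipy, OpenCV 4.12 (cv2) and the standard library are available. Lean on these libraries where they do the work, as an engineer would, in place of code of your own. Each camera call takes 0.05 s, during which the arm holds its last target. There are 200 camera calls.

### The job

Take the stylus out of its wooden stand and with its thin tip press the small recessed button beside the dark display of the sloping console, all the way down but without forcing it, and keep it down for two full seconds. Then let the button come back out and put the stylus back in its stand, upright and seated on its collar. Do not press the twin button beside the loudspeaker grille, and leave the can, the jar and the wood offcut where they stand.

Things in the scene. Friction and masses are not known exactly. Their poses are not given: they have to be found in the camera images.
- console: Fixed console, plywood box with a sloping grey panel, 136 mm deep (x), 200 mm wide (y). Origin: centre of its underside on the table; x from its low front (48 mm high) to its high back (111 mm), y to the left as the robot sees it, z up. The panel rises to +x at 25 degrees. Two black knobs, 20 mm wide, 14 mm high, on its middle line; two wells with steel bezels, 100 mm apart, either side.
- display (a point): Centre of the dark rectangular display, 76 x 46 mm, flat on the panel, upper left (+y). One well lies 55 mm down the slope from it.
- grille (a point): Centre of the round loudspeaker grille, 56 mm wide, flat on the panel, upper right (-y). The other well lies 55 mm down the slope from it.
- reset_mouth (a point): Centre of the mouth of the well by the display, in the panel surface. z points out of the panel along the well's axis, x up the slope, y to the left. Well 13 mm wide, 22 mm deep; its white button, 11 mm wide, has its face 8 to 14 mm below the mouth (varies: feel for it) and travels 5 mm along -z against a spring: 2.4 N at first, 5.4 N fully down.
- twin_mouth (a point): The same for the other well, below the loudspeaker grille: its button must not be pressed.
- reset_button (a joint): Travel of the button below the display: 0 out, 0.005 (m) fully down; springs back.
- twin_button (a joint): Travel of the button below the grille, same values.
- stand: Fixed wooden block 60 x 60 mm, 70 mm high, with an upright through hole 14 mm wide (2 mm bevel) in the middle of its top. Origin: centre of its underside; z up.
- stand_top (a point): Centre of the hole's mouth on the top face of the stand, 70 mm above the table.
- stylus: Loose stylus, 130 mm long, 60 g. Origin at the tip, z along the stylus towards the handle. Round steel shaft 6 mm thick with a rounded tip from 0 to 62 mm, steel collar 28 mm wide from 62 to 68 mm, square wooden handle 14 x 14 mm (sides along its x and y) from 68 to 130 mm. It hangs upright in the stand's hole, collar on the stand's top, tip 8 mm above the table.
- stylus_tip (a point): The tip of the stylus (its origin).
- stylus_collar (a point): On the stylus axis at the underside of the collar, 62 mm from the tip.
- stylus_grip (a point): On the stylus axis in the handle, 104 mm from the tip: a good place to grip.
- can: Bystander: ribbed tin can, 66 mm wide, 100 mm high. Origin: centre of its underside.
- jar: Bystander: lidded glass jar, 60 mm wide, 90 mm high. Origin: centre of its underside.
- offcut: Bystander: wood offcut 90 x 45 x 40 mm high. Origin: centre of its underside.
Not all that is in view belongs to the job. There is more than one size of the stylus; the one meant has the size given above.

How it is judged:
By the outcome, as a careful person would: the job done as asked, in the order asked, and still so for the second after the job is handed in, with the robot touching nothing.
It also fails if it takes over 67 s, if anything falls off the work surface, if the arm or the gripper's body presses on something with over 40 N, if the wrist force passes 120 N, or if a joint passes its speed limit or range.

## Working session

There is one attempt and no reset: what is moved stays moved. The work goes in short steps, each a Python script; the robot and the scene stay as the last script left them, time stands still between calls to the robot, and variables do not carry over. Pictures are saved under pics/ and viewed, at most 10 in all, crops included, and the job is handed in when it is done.

```bash
mkdir -p pics; ls
python3 - <<'E'
from bench import env, eoat, planner, telemetry, optics, ticket
import cv2
s=telemetry.sense(); print(s['time'],s['eef_pos'],s['orientation'],s['grip_width'],env.tcp_to_grasp)
for n in ("side","top"):
    p=optics.camera_params(n); print(n,p)
    im=optics.capture(n); cv2.imwrite(f"pics/{n}0.png",im[:,:,::-1])
    cv2.imwrite(f"pics/{n}0x.png",cv2.resize(im[:,:,::-1],(800,600),interpolation=cv2.INTER_CUBIC))
E
```

```text
pics
0.0 [0.13626909 0.50672733 0.23069177] [ 1.30995098e-01  9.91382781e-01 -6.51022614e-04 -2.06132879e-04] 1.0006016588420086 0.0187
side {'camera_matrix': array([[443.38601886,   0.        , 251.03295753],
       [  0.        , 443.38601886, 188.96371845],
       [  0.        ,   0.        ,   1.        ]]), 'k1': -0.02297650881571686, 'R': array([[ 0.84037249, -0.54197718,  0.00590074],
       [-0.35391414, -0.55694841, -0.75136758],
       [ 0.41051049,  0.62934029, -0.65985751]]), 't': array([-0.5025059 ,  0.27848318,  0.74208341])}
top {'camera_matrix': array([[487.67588471,   0.        , 249.79436886],
       [  0.        , 487.67588471, 193.00798239],
       [  0.        ,   0.        ,   1.        ]]), 'k1': -0.05033899188648079, 'R': array([[-0.00562245, -0.99996014, -0.00693604],
       [-0.99206725,  0.00644887, -0.12554273],
       [ 0.12558245,  0.00617516, -0.99206397]]), 't': array([-0.02708935,  0.58228063,  0.91357251])}
```

View pics/side0x.png

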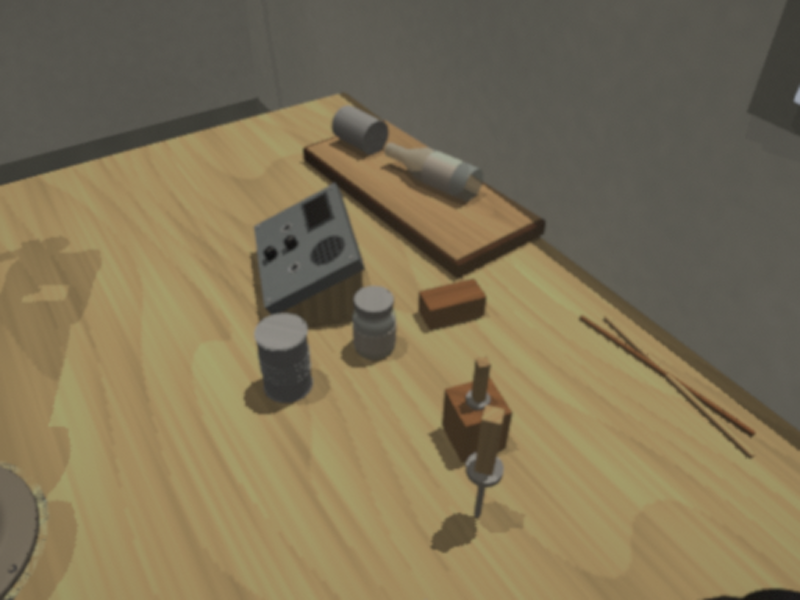

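View pics/top0x.png

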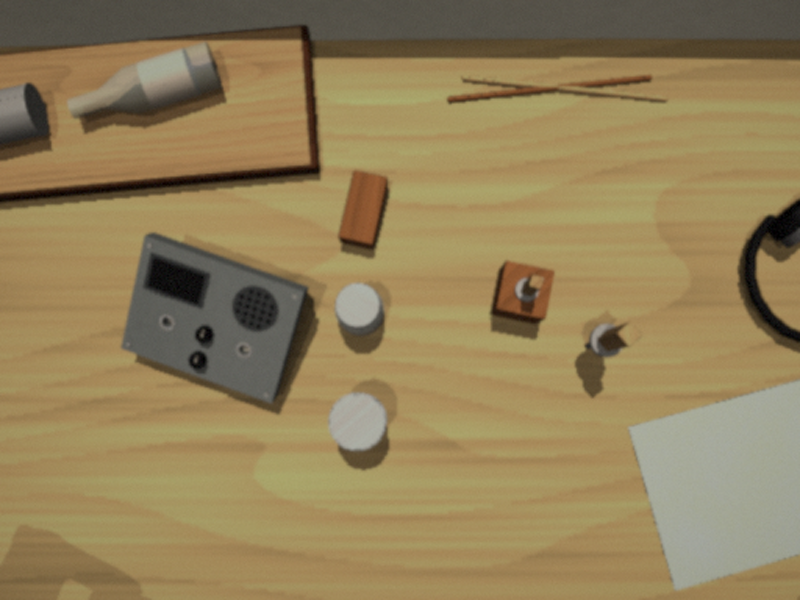

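The side view shows the job stylus in the stand at about (480,400) of the 800-wide picture, and a larger decoy in front of it at (485,470). The console is at about (310,250), with the display on its far upper side and its well at (287,228). In the top view the console is at (215,320), the display well at (167,322), the twin at (243,350) and the stand at (525,290). Next I'll enlarge crops with pixel ticks.

```bash
cat > crop.py <<'E'
import cv2, numpy as np
def crop(f,c0,c1,r0,r1,s,step=10):
    im=cv2.imread(f)[r0:r1,c0:c1]; im=cv2.resize(im,None,fx=s,fy=s,interpolation=cv2.INTER_CUBIC)
    im=cv2.convertScaleAbs(im,alpha=1.5)
    for c in range(-(-c0//step)*step,c1,step):
        x=int((c-c0+.5)*s); cv2.line(im,(x,0),(x,im.shape[0]),(0,255,255) if c%50 else (0,0,255),1); cv2.putText(im,str(c),(x+1,9),0,.33,(0,0,255),1)
    for r in range(-(-r0//step)*step,r1,step):
        y=int((r-r0+.5)*s); cv2.line(im,(0,y),(im.shape[1],y),(0,255,255) if r%50 else (0,0,255),1); cv2.putText(im,str(r),(1,y-1),0,.33,(0,0,255),1)
    return im
def mont(out,*ims):
    h=max(i.shape[0] for i in ims)
    cv2.imwrite(out,np.hstack([cv2.copyMakeBorder(i,0,h-i.shape[0],0,0,0) for i in ims]))
E
python3 - <<'E'
from crop import *
mont("pics/a.png",crop("pics/top0.png",76,200,148,262,4),crop("pics/side0.png",159,234,115,205,4))
mont("pics/b.png",crop("pics/top0.png",310,360,160,210,8),crop("pics/side0.png",280,330,225,300,8))
E
```

```text
(no output)
```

View pics/a.png

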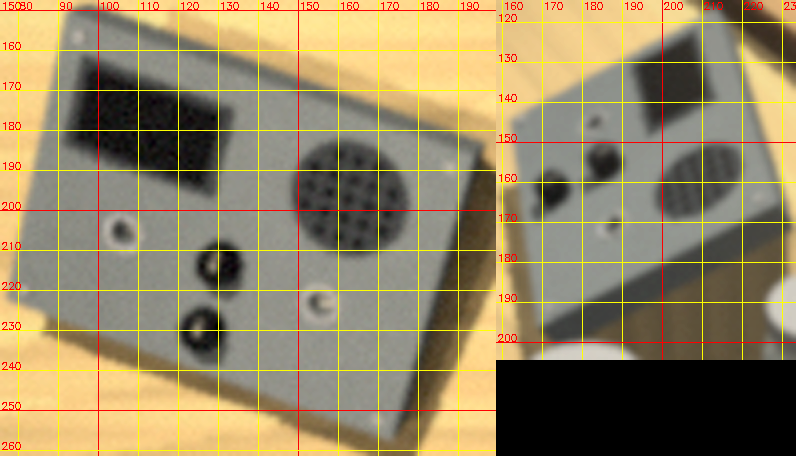

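View pics/b.png

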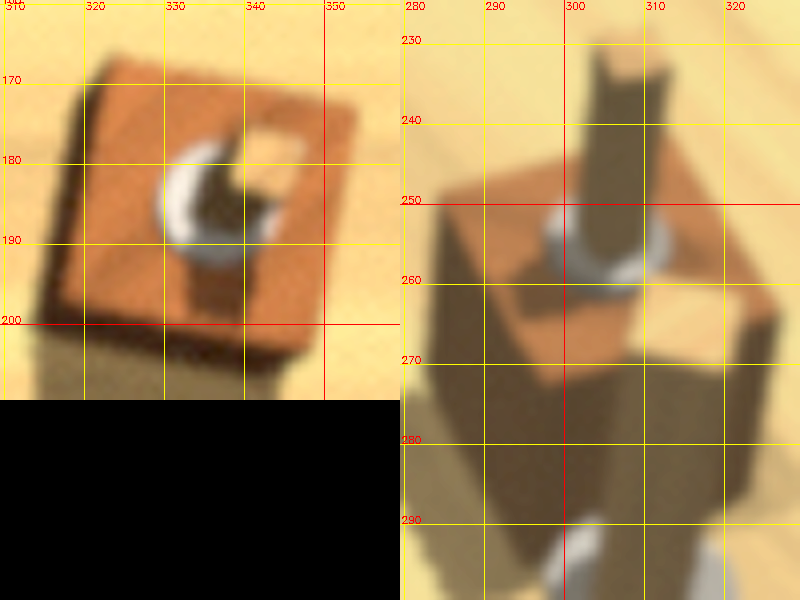

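Pixels read from the crops. Top: display corners (96.5,161), (134,175), (129.2,196.8), (92,183.3); reset well (106,205.5), twin (155.5,223), grille (163,197). Side: reset well (183.5,145.5), twin (187.2,171), grille (209.5,160). In the top view the stand top corners run from (323.5,166) to (348.5,203.5) and the handle top is at (343,180).

```bash
cat > geo.py <<'E'
import numpy as np
from scipy.optimize import least_squares
from scipy.spatial.transform import Rotation as Ro
from bench import optics
C={n:optics.camera_params(n) for n in("side","top")}
def proj(P,n):
    c=C[n]; X=np.atleast_2d(P)@c["R"].T+c["t"]; s=X[:,:2]/X[:,2:]
    s=s*(1+c["k1"]*(s**2).sum(1,keepdims=True)); K=c["camera_matrix"]
    return s*[K[0,0],K[1,1]]+K[:2,2]
def tri(pt,ps):
    r=least_squares(lambda X:np.r_[proj(X,"top")[0]-pt,proj(X,"side")[0]-ps],[.45,0,.08])
    return r.x,np.abs(r.fun).max()
def onz(p,n,z):
    r=least_squares(lambda X:proj([X[0],X[1],z],n)[0]-p,[.45,0]); return r.x
E
cat > fit.py <<'E'
from geo import *
np.set_printoptions(precision=4,suppress=True)
t25=np.radians(25); ux=np.array([np.cos(t25),0,np.sin(t25)]); mid=np.array([0,0,.0797])
T={'D++':(96.5,161),'D+-':(134,175),'D--':(129.25,196.75),'D-+':(92,183.25),'G':(163,197),'R':(106,205.5),'W':(155.5,223),
 'C++':(91.75,150),'C+-':(196,183.75),'C--':(173,257.5),'C-+':(77.5,222.5)}
S={'D++':(209.25,122.5),'D+-':(213.5,139.5),'D--':(197.25,148.25),'D-+':(193,131.25),'G':(209.5,160),'R':(183.5,145.5),'W':(187.25,171),
 'C+-':(231.25,166.5),'C-+':(162.5,144.75)}
def pts(p):
    s=p[3]; k={'R':(s,.05),'W':(s,-.05),'G':(s+.055,-.05)}
    for a in(1,-1):
        for b in(1,-1):
            n='+-'[a<0]+'+-'[b<0]; k['D'+n]=(s+.055+a*.023,.05+b*.038); k['C'+n]=(a*.075,b*.1)
    R=Ro.from_euler('z',p[2]).as_matrix()
    return {n:R@(mid+[0,0,p[4]]+v[0]*ux+[0,v[1],0])+[p[0],p[1],0] for n,v in k.items()}
def fit(obs,fz=0):
    def f(p):
        q=pts(p); return np.concatenate([(proj(q[k],n)[0]-v)*(.3 if k[0]=='C' else 1) for n,o in obs for k,v in o.items()]+[[p[4]*fz]])
    return least_squares(f,[.5,.1,-.3,-.03,0])
for nm,o,fz in(('both',[('top',T),('side',S)],0),('top',[('top',T)],1e4),('side',[('side',S)],1e4)):
    r=fit(o,fz); print(nm,r.x,'max',np.abs(r.fun).max(),'reset',pts(r.x)['R'])
for k in 'RWG': print(k,*tri(T[k],S[k]))
print('display',*tri(np.mean([T[k] for k in T if k[0]=='D'],0),np.mean([S[k] for k in S if k[0]=='D'],0)))
print('stand corners')
for a,b in(((317,197.25),(284.1,248.25)),((323.5,166),(313.5,241.1)),((354.25,172.6),(327.4,263.6)),((348.5,203.5),(298,272.6))): print(*tri(a,b),onz(a,'top',.07),onz(b,'side',.07))
print('collar top', onz((337.1,184.75),'top',.076))
h=[onz((x/8+309.5,y/8+159.5),'top',.138) for x,y in((248,126),(307,140),(291,200),(230,184))]; print('handle top',np.mean(h,0),[np.degrees(np.arctan2(*(h[(i+1)%4]-h[i])[::-1]))%90 for i in range(4)],[np.linalg.norm(h[(i+1)%4]-h[i]) for i in range(4)])
print('handle tri',tri((343.1,179.75),(307.8,229.5)),'decoy',tri((401.9,214.4),(315.1,265.1)))
for n,a,b in(('jar',(358,308),(374,299)),('can',(358,422),(282,332))): print(n,tri(np.array(a)/1.5625,np.array(b)/1.5625))
E
python3 fit.py
```

```text
both [ 0.5572  0.1855 -0.3508 -0.0216  0.0006] max 0.6922893715736222 reset [0.556  0.2392 0.0711]
top [ 0.5573  0.1856 -0.3479 -0.0218 -0.    ] max 0.6330895742522102 reset [0.5558 0.2393 0.0705]
side [ 0.5579  0.1863 -0.357  -0.0218  0.    ] max 0.6174243051713404 reset [0.5569 0.2401 0.0705]
R [0.5563 0.2399 0.071 ] 0.3513934080237391
W [0.5216 0.1461 0.0708] 0.5434130024204649
G [0.5687 0.128  0.0943] 0.14317178404760966
display [0.6028 0.2216 0.0941] 0.18085310356389073
stand corners
[ 0.5693 -0.157   0.071 ] 0.24664643552142707 [ 0.569  -0.1569] [ 0.5703 -0.1566]
[ 0.6291 -0.171   0.0683] 0.14181612045717884 [ 0.6285 -0.1706] [ 0.6282 -0.1722]
[ 0.6154 -0.2286  0.0697] 0.07807633236768652 [ 0.6155 -0.2286] [ 0.6151 -0.2287]
[ 0.5572 -0.216   0.07  ] 0.2086725524163171 [ 0.5568 -0.2158] [ 0.5576 -0.2162]
collar top [ 0.5916 -0.1944]
handle top [ 0.5914 -0.1943] [np.float64(76.09850246287901), np.float64(73.5078001824981), np.float64(74.74101524363765), np.float64(71.35984865009353)] [np.float64(0.013211779785227149), np.float64(0.013781419762037683), np.float64(0.013707008823087374), np.float64(0.013488715460311928)]
handle tri (array([ 0.5903, -0.1931,  0.1423]), np.float64(0.35102179631269337)) decoy (array([ 0.5276, -0.2825,  0.1798]), np.float64(0.5028102996100756))
jar (array([0.5696, 0.0062, 0.0907]), np.float64(1.1641068970585025))
can (array([0.4367, 0.0062, 0.0994]), np.float64(0.7142480937218636))
```

```bash
cat > plan.py <<'E'
from geo import *
from bench import env,eoat,planner,telemetry
np.set_printoptions(precision=4,suppress=True)
ST=np.array([.5916,-.1942]); HOLE=np.array([.5928,-.1932]); L=.0853
def quat(z,y):
    z=z/np.linalg.norm(z); y=y-z*(y@z); y/=np.linalg.norm(y)
    return Ro.from_matrix(np.c_[np.cross(y,z),y,z]).as_quat()
def down(a): return quat(np.array([0,0,-1.]),np.array([np.cos(a),np.sin(a),0]))
yaw=-.351; Rc=Ro.from_euler('z',yaw).as_matrix(); t=np.radians(25)
n=Rc@[-np.sin(t),0,np.cos(t)]; up=Rc@[np.cos(t),0,np.sin(t)]; left=Rc@[0,1.,0]
MOUTH=np.array([.5562,.2395,.0709])
def press_q(b): return quat(-n,np.cos(b)*up+np.sin(b)*left)
def tcp(tip,q,l=L): return np.asarray(tip)-l*Ro.from_quat(q).as_matrix()[:,2]
E
python3 - <<'E'
from plan import *
for a in(-15,75,165,-105):
    q=down(np.radians(a)); print(a,[planner.ik([*ST,z],q) for z in(.0933,.25)])
for b in range(0,360,45):
    q=press_q(np.radians(b)); print(b,[planner.ik(tcp(MOUTH+n*h,q),q) for h in(-.02,.05)])
E
```

```text
-15 [array([-0.5051,  0.6531,  1.348 , -0.    ,  1.1405, -0.2433]), array([-0.5051,  0.524 ,  1.1405, -0.    ,  1.4771, -0.2433])]
75 [array([-0.5051,  0.6531,  1.348 , -0.    ,  1.1405, -1.8141]), array([-0.5051,  0.524 ,  1.1405, -0.    ,  1.4771, -1.8141])]
165 [None, None]
-105 [array([-0.5051,  0.6531,  1.348 , -0.    ,  1.1405,  1.3275]), array([-0.5051,  0.524 ,  1.1405, -0.    ,  1.4771,  1.3275])]
0 [array([ 0.3607,  0.4285,  1.6862, -0.4249,  0.7335,  0.9877]), array([ 0.4007,  0.3144,  1.6652, -0.3866,  0.8717,  0.9591])]
45 [array([ 0.3607,  0.4285,  1.6862, -0.4249,  0.7335,  0.2023]), array([ 0.4007,  0.3144,  1.6652, -0.3866,  0.8717,  0.1737])]
90 [array([ 0.3607,  0.4285,  1.6862, -0.4249,  0.7335, -0.5831]), array([ 0.4007,  0.3144,  1.6652, -0.3866,  0.8717, -0.6117])]
135 [array([ 0.3607,  0.4285,  1.6862, -0.4249,  0.7335, -1.3685]), array([ 0.4007,  0.3144,  1.6652, -0.3866,  0.8717, -1.3971])]
180 [array([ 0.3607,  0.4285,  1.6862, -0.4249,  0.7335, -2.1539]), array([ 0.4007,  0.3144,  1.6652, -0.3866,  0.8717, -2.1825])]
225 [None, None]
270 [array([ 0.3607,  0.4285,  1.6862, -0.4249,  0.7335,  2.5585]), array([ 0.4007,  0.3144,  1.6652, -0.3866,  0.8717,  2.5299])]
315 [array([ 0.3607,  0.4285,  1.6862, -0.4249,  0.7335,  1.7731]), array([ 0.4007,  0.3144,  1.6652, -0.3866,  0.8717,  1.7445])]
```

```bash
cat > pic.py <<'E'
import cv2
from bench import optics
def shot(name):
    for n in("top","side"): cv2.imwrite(f"pics/{n}{name}.png",optics.capture(n)[:,:,::-1])
E
python3 - <<'E'
from plan import *
from pic import shot
from crop import *
q=down(np.radians(-15))
env.move_ptp([*ST,.25],q)
env.move_straight([*ST,.0935],vel=.12)
print(eoat.close_gripper(grip_force=45))
s=telemetry.sense(); print(s['time'],s['eef_pos'],s['grip_width'],s['grasp_force'],s['contact_force'],s['torque'])
print(env.move_straight([*ST,.255],vel=.12))
s=telemetry.sense(); print(s['time'],s['eef_pos'],s['grip_width'],s['grasp_force'],s['contact_force'])
shot("1")
tip=tcp([*ST,.255],q,-L)
for n_ in("top","side"): print(n_,proj(tip,n_),proj(tip+[0,0,.062],n_))
ct,cs=[proj(tip+[0,0,.03],k)[0].astype(int) for k in("top","side")]
mont("pics/c.png",crop("pics/top1.png",ct[0]-25,ct[0]+25,ct[1]-37,ct[1]+38,8),crop("pics/side1.png",cs[0]-25,cs[0]+25,cs[1]-37,cs[1]+38,8))
E
```

```text
False
5.1417 [ 0.5917 -0.1942  0.0936] 0.15984106693588146 44.05047297477722 [-1.2912  0.6373  1.6414] [-0.0445  0.0282 -0.0251]
False
6.6417 [ 0.5914 -0.1941  0.2542] 0.1591685826593503 43.803303837776184 [-0.0857 -0.6526 -1.3825]
top [[346.4979 176.8411]] [[354.0415 170.5302]]
side [[310.6001 218.3364]] [[314.2647 190.9461]]
```

View pics/c.png

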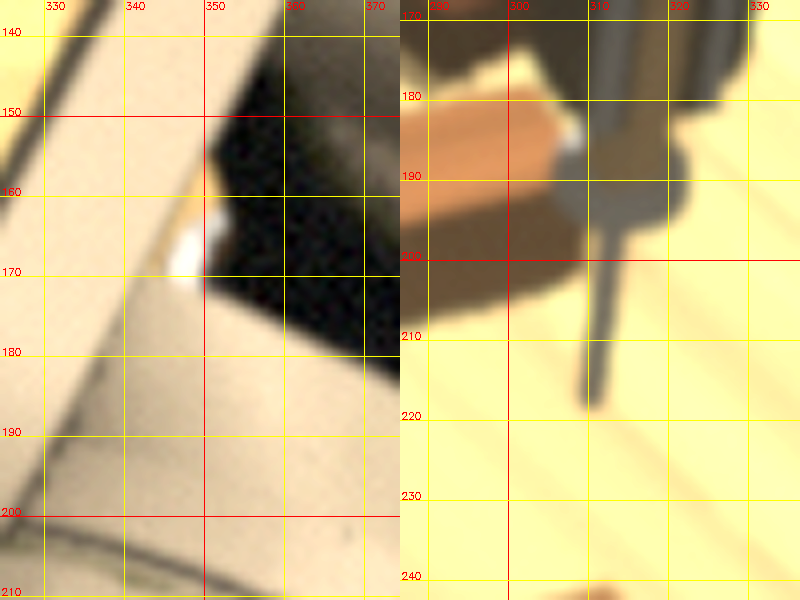

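The side view shows the stylus held straight, with the tip at (310.5,218.7) against a predicted (310.6,218.3). The grasp is as planned; the top view is hidden by the arm. Next: hover over the display's well.

Run:
```python
from plan import *
from pic import shot
from crop import *
q=press_q(np.pi/2)
env.move_ptp(tcp(MOUTH+n*.07,q),q)
env.move_straight(tcp(MOUTH+n*.012,q),vel=.1)
env.sleep(.3)
s=telemetry.sense(); print(s['time'],s['eef_pos'],tcp(MOUTH+n*.012,q),s['contact_force'],s['contact_force']@n)
shot("2")
R=Ro.from_quat(s['orientation']).as_matrix(); tip=s['eef_pos']+L*R[:,2]
for k in("top","side"): print(k,'tip',proj(tip,k),'mouth',proj(MOUTH,k),'collar',proj(tip-.062*R[:,2],k))
mont("pics/d.png",crop("pics/top2.png",80,130,165,240,8),crop("pics/side2.png",160,210,100,175,8))
```

```text
9.5 [0.5176 0.2538 0.1595] [0.5176 0.2536 0.1591] [-0.05    0.5319 -0.3681] -0.23651095716179354
top tip [[103.4476 207.1984]] mouth [[106.353  205.2905]] collar [[ 88.1236 218.1955]]
side tip [[180.645  142.0416]] mouth [[183.2051 145.6527]] collar [[166.9173 123.5281]]
```

View pics/d.png

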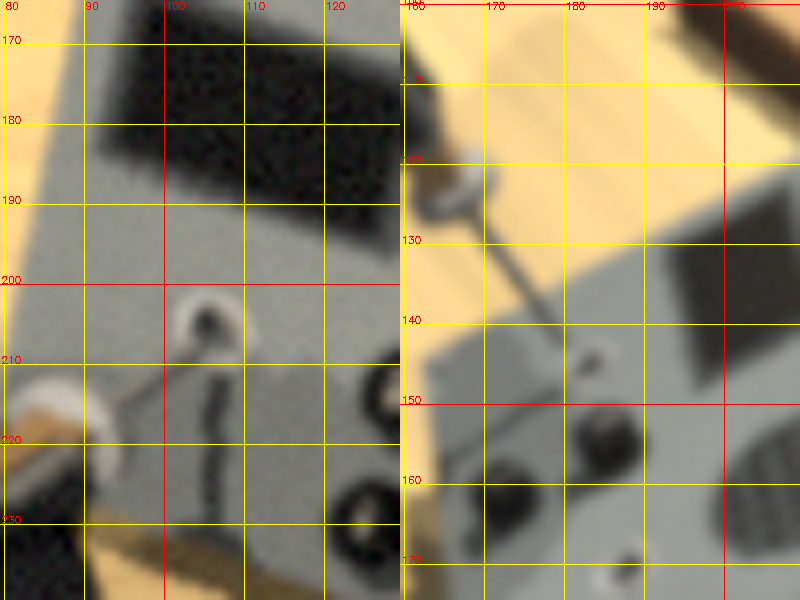

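The side view agrees with the prediction (tip at about (180.5,142)). In the top view only the shaded edge of the shaft shows clearly, so I'll enlarge that.

Run:
```python
from crop import *
im=cv2.imread("pics/top2.png"); o=np.clip((im.astype(float)-50)*2.0,0,255).astype('uint8'); cv2.imwrite("pics/t2c.png",o)
c=crop("pics/t2c.png",85,113,198,222,24,5)
mont("pics/e.png",c)
```

```text
(no output)
```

View pics/e.png

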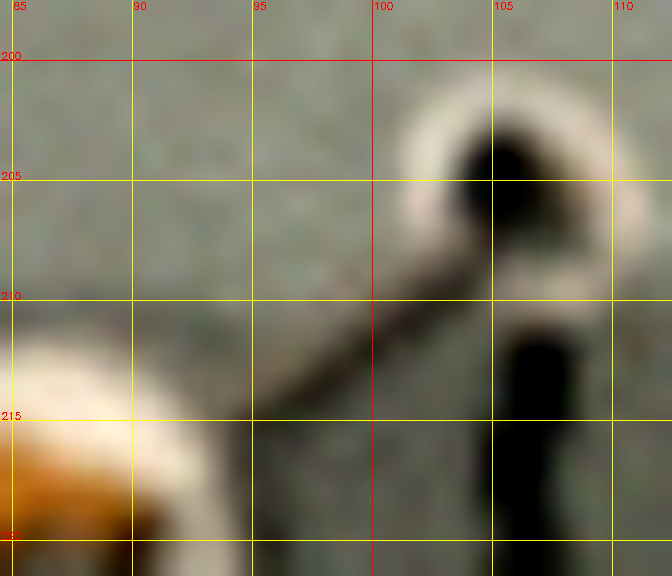

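Run:
```python
from plan import *
s=telemetry.sense(); R=Ro.from_quat(s['orientation']).as_matrix(); tip=s['eef_pos']+L*R[:,2]
th=np.linspace(0,2*np.pi,200)[:,None]
for h in(.062,.068):
    c=tip-h*R[:,2]+.014*(np.cos(th)*R[:,0]+np.sin(th)*R[:,1])
    for k in("top","side"): p=proj(c,k); print(h,k,p.min(0),p.max(0))
```

```text
0.062 top [ 80.7082 210.5811] [ 95.753  225.7832]
0.062 side [161.7123 119.3534] [172.1842 127.9371]
0.068 top [ 79.0698 211.6787] [ 94.2053 226.9713]
0.068 side [160.3101 117.4785] [170.8147 126.0715]
```

The top view agrees too: bezel centre (106.3,205.7), the shaft's shaded edge about 1.5 px below its predicted axis, which is one shaft radius, and the collar's outline within 0.5 px. The tip is aligned, so I'll feel for the button.

Run:
```python
from plan import *
q=press_q(np.pi/2); R=Ro.from_quat(q).as_matrix()
def st(m):
    s=telemetry.sense(); d=s['eef_pos']+L*R[:,2]-MOUTH; print(m,round(s['time'],2),'h mm %.2f'%(d@n*1e3),'lat',(d@up*1e3).round(2),(d@left*1e3).round(2),'F n,up,left',[(s['contact_force']@v).round(2) for v in(n,up,left)]); return d@n
st('start')
r=env.move_straight(tcp(MOUTH-n*.006,q),vel=.03,force_limit=2); st(r)
if not r:
    r=env.move_straight(tcp(MOUTH-n*.017,q),vel=.008,force_limit=1.8); st(r)
    env.sleep(.2); st('settled')
```

```text
start 9.6 h mm 12.22 lat 0.07 0.05 F n,up,left [np.float64(-1.29), np.float64(-0.11), np.float64(0.12)]
False 10.35 h mm -5.96 lat 0.05 0.03 F n,up,left [np.float64(-1.0), np.float64(0.42), np.float64(-0.19)]
True 11.14 h mm -11.88 lat -0.23 -0.05 F n,up,left [np.float64(1.27), np.float64(1.03), np.float64(0.81)]
settled 11.34 h mm -11.89 lat -0.33 -0.09 F n,up,left [np.float64(2.1), np.float64(0.31), np.float64(0.28)]
```

Run:
```python
from plan import *
q=press_q(np.pi/2); R=Ro.from_quat(q).as_matrix()
def st(m):
    F=[]
    for _ in range(8): env.sleep(.03); s=telemetry.sense(); F.append(s['contact_force'])
    F=np.mean(F,0); d=s['eef_pos']+L*R[:,2]-MOUTH; print(m,round(s['time'],2),'h %.2f'%(d@n*1e3),'F',[(F@v).round(2) for v in(n,up,left)]); return F@n
h=.0145; env.move_straight(tcp(MOUTH-n*h,q),vel=.01,force_limit=5); f=st(h)
while h<.0185 and f<6.2:
    h+=.0005; r=env.move_straight(tcp(MOUTH-n*h,q),vel=.01,force_limit=3.5); f=st((round(h,4),r))
```

```text
0.0145 12.01 h -14.45 F [np.float64(3.46), np.float64(0.19), np.float64(0.37)]
(0.015, False) 12.53 h -14.99 F [np.float64(4.03), np.float64(0.05), np.float64(0.52)]
(0.0155, False) 13.04 h -15.49 F [np.float64(4.08), np.float64(-0.01), np.float64(0.44)]
(0.016, False) 13.56 h -16.01 F [np.float64(4.4), np.float64(-0.08), np.float64(0.24)]
(0.0165, False) 14.07 h -16.50 F [np.float64(4.76), np.float64(0.13), np.float64(0.46)]
(0.017, False) 14.59 h -16.71 F [np.float64(7.93), np.float64(-0.79), np.float64(-0.1)]
```

Run:
```python
from plan import *
q=press_q(np.pi/2); R=Ro.from_quat(q).as_matrix()
for i in range(9):
    env.sleep(.3); s=telemetry.sense(); d=s['eef_pos']+L*R[:,2]-MOUTH; f=s['contact_force']@n; print(round(s['time'],2),'h %.2f F %.2f'%(d@n*1e3,f))
    if f>13: print('creep'); break
```

```text
14.89 h -16.69 F 8.54
15.19 h -16.69 F 8.01
15.49 h -16.70 F 6.90
15.79 h -16.69 F 7.84
16.09 h -16.71 F 8.21
16.39 h -16.68 F 7.23
16.69 h -16.70 F 7.65
16.99 h -16.71 F 7.10
17.29 h -16.70 F 7.97
```

Held fully down (bottomed at -16.7 mm, about 8 N) for 2.7 s. Now I'll retract and go back above the stand, then compare the side image with the earlier one at the same pose to check for slip.

Run:
```python
from plan import *
from pic import shot
import cv2
q=press_q(np.pi/2)
env.move_straight(tcp(MOUTH+n*.012,q),vel=.04)
env.move_straight(tcp(MOUTH+n*.07,q),vel=.12)
q=down(np.radians(-15)); env.move_ptp([*ST,.255],q); env.sleep(.3)
s=telemetry.sense(); print(s['time'],s['eef_pos'],s['grip_width'],s['contact_force'])
shot("3")
a,b=[cv2.imread(f"pics/side{i}.png",0)[183:226,298:325].astype(np.float32) for i in(1,3)]
print(cv2.phaseCorrelate(a,b,cv2.createHanningWindow(a.shape[::-1],cv2.CV_32F)))
w=[cv2.imread(f"pics/side{i}.png",0)[188:228,300:325].astype(np.float32) for i in(1,3)]; print(np.abs(w[0]-w[1]).max())
# tip shift
tm=w[0][20:34,5:16]; r=cv2.matchTemplate(w[1],tm,cv2.TM_CCOEFF_NORMED); print(cv2.minMaxLoc(r))
```

```text
20.825 [ 0.5917 -0.1937  0.2551] 0.15820846412410147 [-0.8367  0.0725 -0.8844]
((0.4361917693707529, 0.30194641646962594), 0.9084225124782986)
20.0
(-0.4638494551181793, 0.9968852400779724, (10, 17), (5, 20))
```

Run:
```python
from plan import *
def st(m): s=telemetry.sense(); print(m,round(s['time'],2),s['eef_pos'],s['contact_force']); return s
P=(ST+HOLE)/2
env.move_straight([*P,.170],vel=.1)
r=env.move_straight([*P,.100],vel=.04,force_limit=4); st(r)
if not r:
    r=env.move_straight([*P,.0905],vel=.01,force_limit=3); st(r)
```

```text
False 23.82 [ 0.5923 -0.1937  0.1002] [ 0.2538 -0.4192 -0.9011]
True 24.48 [ 0.5922 -0.1937  0.0936] [-0.7528 -0.0265  4.8445]
```

Seated at the same height as it was picked up (TCP z 0.0936). Next I'll release, retreat and look.

Run:
```python
from plan import *
from pic import shot
from crop import *
eoat.release(); env.sleep(.3)
env.move_straight([*ST,.26],vel=.12)
env.move_ptp([.45,.0,.30],down(np.radians(-15))) 
env.sleep(.3); print(telemetry.sense()['time'])
shot("4")
mont("pics/f.png",crop("pics/top4.png",310,360,160,210,8),crop("pics/side4.png",280,330,220,295,8))
```

```text
28.275
```

View pics/f.png

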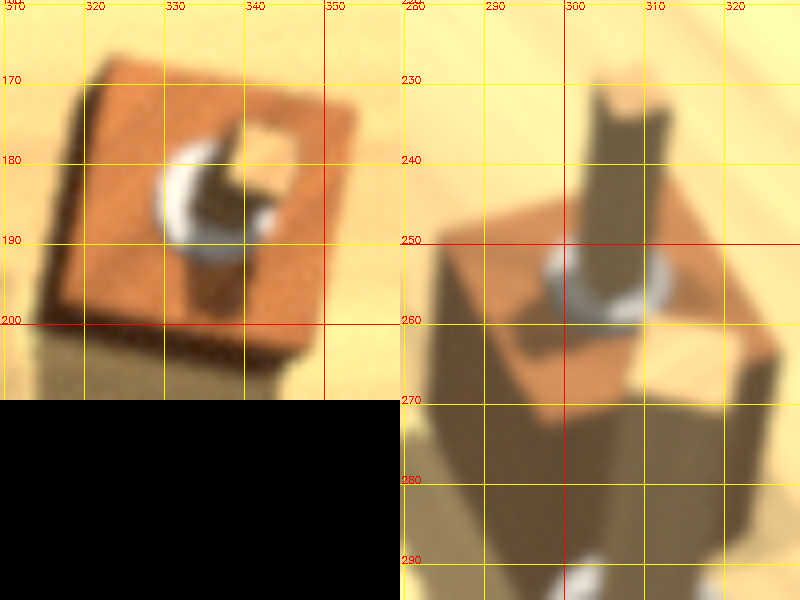

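View pics/side4.png

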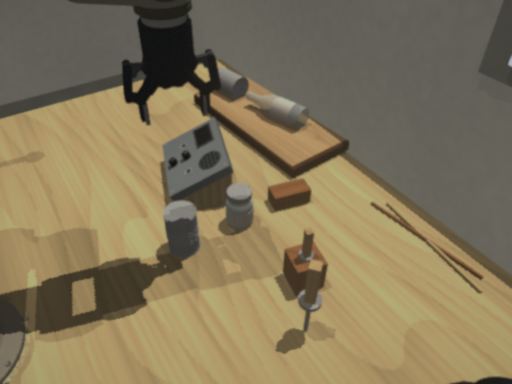

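The stylus stands upright on its collar at the stand's centre (collar at about (337,185) top, (305,255) side), as it did at the start. The can, jar and offcut have not moved.

```bash
python3 -c "
from bench import ticket; print(ticket.hand_in())"
```

```text
the job is handed in; nothing more can be done
None
```

The job is done and handed in: the button by the display was pressed fully down for about 2.7 s and let back out, and the stylus is back upright on its collar in the stand; the robot took about 28 s of the 67 s allowed, and neither the twin button nor the can, jar and offcut were touched.

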